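Slide the biscuits through the gate into the box

TASK

Pack the three golden biscuits that lie loose on the steel packing tray: with your fingertips slide them, one at a time and in any order, through the narrow gate and into the empty middle lane of the biscuit box, until all three lie flat in the lane with their whole width inside it. Never pick a biscuit up or push hard on it, for they break. Keep the dark scorched biscuit back on the tray, away from the gate, and leave everything else on the table alone.

Things in the scene. Friction and masses are not known exactly. Their poses are not given: they have to be found in the camera images.
- tray: Steel packing tray, fixed. x runs along its middle line to and out of the gate, y left of that, z up; origin on that line at table height. Grey floor, top 6 mm up; fence 3 mm thick, top 30 mm up. Fence inner faces (mm): closed back x=-215; sides y=+-135 to x=30, tapering straight to y=+-27 at x=135. Each biscuit starts in its own quarter, x -155 to 5, |y| 50 to 74: the middle line is clear.
- gate (a point): Middle of the gate, on the tray floor (6 mm above the table), at x = 147.5 mm in the tray's frame; axes as the tray's. The gate is a straight passage 54 mm wide between two fence ends, from x = 135 to x = 160 mm; there the tray floor ends in an open edge and the box's middle lane begins.
- box: Low card box with 3 lanes along x, fixed 1 mm from the tray's gate end; axes as the tray's; origin at table height, middle of the middle lane's open near end (tray x=161 mm). Middle lane empty, 56 mm wide, 154 mm long, far end closed; floor 3 mm above the table (3 mm below the tray floor), walls 2 mm thick, tops 20 mm up. Outer lanes: closed, full of golden biscuits that are fixed in the box.
- biscuit_a: Biscuit A, round, flat golden shortbread, 42 mm across and 12 mm thick, about 14 g; lies loose and flat on the tray. Its origin is its middle, 6 mm above its underside; z up.
- biscuit_b: Biscuit B, round, flat golden shortbread, 42 mm across and 12 mm thick, about 14 g; lies loose and flat on the tray. Its origin is its middle, 6 mm above its underside; z up.
- biscuit_c: Biscuit C, round, flat golden shortbread, 42 mm across and 12 mm thick, about 14 g; lies loose and flat on the tray. Its origin is its middle, 6 mm above its underside; z up.
- burnt: The scorched biscuit, almost black, same shape and size as the golden ones, loose on the tray. Its origin is its middle, 6 mm above its underside.
- cutter: Bystander: loose steel ring cutter, 60 mm across, 35 mm high, standing beside the box. Origin at the centre of its underside.
- sugar_jar: Bystander: loose pink jar of decorating sugar, 52 mm across, 85 mm high, standing on the other side of the box. Origin at the centre of its underside.
- pot: Bystander: loose teal cooking pot, 170 mm across, 95 mm high, at the robot's left. Origin at the centre of its underside.
- palette_knife: Bystander: loose spatula lying at the robot's right. Origin on its underside.
- bowl: Bystander: loose white bowl, 130 mm across, 55 mm high, at the robot's right. Origin at the centre of its underside.
- cup: Bystander: loose yellow cup, 72 mm across, 75 mm high, at the robot's left. Origin at the centre of its underside.

How it is judged:
By the outcome, as a careful person would: the job done as asked, in the order asked, and still so for the second after the job is handed in, with the robot touching nothing.
It also fails if it takes over 69 s, if anything falls off the work surface, if the arm or the gripper's body presses on something with over 40 N, if the wrist force passes 120 N, or if a joint passes its speed limit or range.

ROBOT

A 6-joint arm with a two-finger parallel gripper is mounted at the origin on the work surface. World frame = base frame: x ahead of the robot, y to its left, z up, the work surface at z = 0. Lengths are in m, angles in rad, forces in N, time in s.
With the tool pointing down it reaches from about 0.3 to 0.85 m from the base axis. Payload 4.2 kg.
Tool frame: the origin (TCP) lies at the very end of the fingers, on their centre line; the grasp point (between the pads) lies 19 mm behind it; z points along the fingers, y is the line along which they close (so a half turn about z gives the same grasp; the last joint's range is limited). The gripper opens to 91 mm and grips with 3 to 60 N. Pads are 32 mm wide; open, the fingers measure 118 mm over their backs; the gripper's body (76 mm by 178 mm) begins 60 mm behind the grasp point.
Start: joints at [1.237, 0.32, 1.565, -0, 1.257, -0.02], TCP at [0.177, 0.547, 0.214] pointing down, gripper open.
Joint ranges: [-3.11, 3.11], [-0.84, 2.01], [0.21, 2.61], [-1.34, 4.49], [0.05, 2.63], [-2.56, 2.56]. Speed limits (rad/s): [2.57, 2.57, 3.14, 3.14, 3.14, 3.14].

INTERFACE

Orientations are given as a unit quaternion [x, y, z, w].
In Python, from station import * gives the robot as it stands.
- The arm moves only by the tool move_arm, never from a script. Its argument "increments" is a list of rows, each a list of 2 entries, a list of its own where there are three numbers: the shift along the tool's x, y, z in mm, then the turn about the tool's z in rad. A call has 1 to 10 rows; each row is the pose to reach, as a shift and turn from the pose commanded when the call began, along the tool's axes at that moment; what a row does not reach only later rows make up. A row lasts 1/10 s, in which the tool goes at most 50 mm and 8.59 degrees, less where a joint would pass 70% of its speed; a pose out of reach is approached as far as the arm can. A call with a gripper value outside its range is refused whole. "gripper" is the finger opening in mm, from 0 to 91.2, set as the call begins (left out, the last holds). The fingers move at their own pace and stop on an object; "grip_force" is the grip in N (left out, the last holds). Time passes only in rows, so rows that repeat a pose let the fingers close. It gives the time, the measured TCP pose, the force, the opening and the grip force at its end, in the units of the state.
- state(): the state, without advancing time (a new reading comes with each control period).
- grab_frame(name): name is "scene" or "side" or "wrist"; returns (picture, depth): 400x640x3 uint8, red, green, blue; 400x640 float32, m along the optical axis (not along the pixel's ray), 0 where there is no reading.
- camera_model(name): a dict with "vfov" (degrees; the focal length in pixels is half the picture's height over the tangent of half this angle, whatever the lens; pixels are square), "cx", "cy" (the principal point, pixels), "extrinsics" (4x4, takes a point from world to camera coordinates). Camera axes: x right, y down, z forward; pixel columns grow to the right and rows downward; lengths in m; the calibration is good to about 2 mm. A picture is of the moment at which its call begins: read the wrist's pose just before it. camera_model takes no time and is no camera call; for the wrist camera it gives the pose at the moment of the call.
- hand_in(): hands the job in; it is judged then, once.
Trained networks look in the newest picture that a camera, given by its name, has taken for a name from the list of things; names that differ only in an ending like _2 or _b are one class to them, and where a whole thing is asked for, a point or a joint stands for the part that bears it (a point fixed in the world has none). Each returns a list of dicts, best first, with "score" (0 to 1); they miss things now and then, are a little off and sometimes report something else, mostly with a low value. They report only what shows in the picture. A call takes as long as a camera call.
- cut_out(camera, label): "region" (400x640 bool, what is visible of it) and "xy" ([column, row] in pixels, amid what is visible of it).
- mark_of(camera, label): "xy" ([column, row] in pixels: a listed point, or the origin of a listed thing).
The state is a dict: "clock": time; "joint_positions": joint angles; "qd": joint speeds; "joint_efforts": joint torques, N m; "position": TCP position; "eef_rot": TCP orientation; "contact_force": force on the tool from outside, world axes, zero at the start; "wrist_torque": the same for the moment, N m; "gripper_width": opening from 0.0 (shut) to 1.0 (fully open); "grasp_force": force on a finger pad.
Only numpy, scipy, OpenCV 4.12 (cv2) and the standard library are available. Lean on these libraries where they do the work, as an engineer would, in place of code of your own. Each camera call takes 0.05 s, during which the arm holds its last target. There are 200 camera calls.

## Working session

There is one attempt and no reset: what is moved stays moved. The work goes in short steps, Python scripts to look and compute and a tool call to move; the robot and the scene stay as the last step left them, time stands still between calls to the robot, and variables do not carry over. Pictures are saved under pics/ and viewed, at most 10 in all, crops included, and the job is handed in when it is done.

Besides the shell and the picture viewer there is one more tool, called after "Call:" by a JSON object that holds its "method" and its "body". move_arm: Moves the arm, as the interface text tells. Its arguments: {"type":"object","properties":{"increments":{"type":"array","items":{"type":"array"}},"gripper":{"type":"number"},"grip_force":{"type":"number"}},"required":["increments"]}

```bash
mkdir -p pics; ls; cat > h.py <<'E'
from station import *
import numpy as np, cv2
def K(n):
    m=camera_model(n); f=200/np.tan(np.radians(m["vfov"])/2); return f,m["cx"],m["cy"],np.array(m["extrinsics"])
def ray_z(n,uv,z):
    f,cx,cy,T=K(n); Ti=np.linalg.inv(T)
    d=Ti[:3,:3]@np.array([(uv[0]-cx)/f,(uv[1]-cy)/f,1]); o=Ti[:3,3]
    return o+d*(z-o[2])/d[2]
def proj(n,p):
    f,cx,cy,T=K(n); q=T[:3,:3]@np.array(p)+T[:3,3]; return np.array([cx+f*q[0]/q[2],cy+f*q[1]/q[2]])
def snap(n,fn):
    im,d=grab_frame(n); cv2.imwrite(fn,im[:,:,::-1]); return im,d
E
python3 - <<'E'
from h import *
s=state();print(s)
a=snap("scene","pics/a.png")[0];b=snap("side","pics/b.png")[0]
cv2.imwrite("pics/ab.png",cv2.resize(np.vstack([a,b])[:,:,::-1],(480,600)))
for n in("scene","side"):
    m=camera_model(n);print(n,m["vfov"],np.linalg.inv(np.array(m["extrinsics"])).round(3).tolist())
    for l in("gate","biscuit_a","burnt","tray","box"):
        for r in mark_of(n,l)[:6]: print(l,round(r["score"],2),np.round(r["xy"]),ray_z(n,r["xy"],{"gate":.006,"biscuit_a":.012,"burnt":.012,"tray":0,"box":0}[l]).round(4))
E
```

```text
pics
{'clock': 0.0, 'joint_positions': array([ 1.23702059e+00,  3.20314626e-01,  1.56566137e+00,  8.66626913e-06,
        1.25741376e+00, -1.99833704e-02]), 'qd': array([ 0.0005843 , -0.00073593,  0.0008139 , -0.00079338,  0.00150658,
        0.00031682]), 'joint_efforts': array([-7.27859588e-04, -4.12471819e+01, -2.31971955e+01,  7.28625432e-02,
        4.57001023e-02, -1.29294499e-04]), 'position': array([0.17730663, 0.54645076, 0.2131141 ]), 'eef_rot': array([ 1.56254531e-01,  9.87716414e-01, -8.83809202e-04, -1.62164959e-04]), 'contact_force': array([0.50854758, 0.26859158, 0.45625268]), 'wrist_torque': array([ 0.0367576 , -0.02820958, -0.00301298]), 'grasp_force': 0.0, 'gripper_width': 0.9955432770964654}
scene 50.86182319803886 [[-0.414, 0.541, -0.732, 1.457], [0.91, 0.224, -0.349, 0.47], [-0.025, -0.811, -0.585, 0.788], [0.0, 0.0, 0.0, 1.0]]
gate 0.96 [275. 194.] [ 0.4821 -0.1526  0.006 ]
gate 0.23 [331. 231.] [0.5874 0.0941 0.006 ]
biscuit_a 0.66 [326. 201.] [0.4621 0.0221 0.012 ]
biscuit_a 0.61 [358. 213.] [0.4821 0.1391 0.012 ]
biscuit_a 0.61 [334. 233.] [0.5976 0.1072 0.012 ]
burnt 0.49 [306. 222.] [0.5841 0.0121 0.012 ]
burnt 0.21 [324. 202.] [0.4663 0.0191 0.012 ]
tray 0.73 [310. 214.] [ 5.284e-01 -2.000e-04  0.000e+00]
tray 0.4 [333. 230.] [0.573  0.0943 0.    ]
box 0.66 [271. 196.] [ 0.4898 -0.1621  0.    ]
side 52.35326011517817 [[0.919, -0.287, 0.271, 0.175], [-0.394, -0.693, 0.603, -0.749], [0.015, -0.661, -0.75, 0.986], [0.0, 0.0, 0.0, 1.0]]
gate 0.74 [297. 179.] [0.4856 0.1331 0.006 ]
gate 0.71 [336. 244.] [ 0.4951 -0.1515  0.006 ]
biscuit_a 0.6 [295. 180.] [0.4764 0.1272 0.012 ]
biscuit_a 0.58 [304. 204.] [0.4645 0.018  0.012 ]
biscuit_a 0.56 [333. 174.] [0.6006 0.1024 0.012 ]
burnt 0.63 [338. 195.] [0.5784 0.0101 0.012 ]
box 0.93 [338. 246.] [ 0.5005 -0.1573  0.    ]
box 0.67 [296. 180.] [ 0.481   0.1346 -0.    ]
```

View pics/a.png

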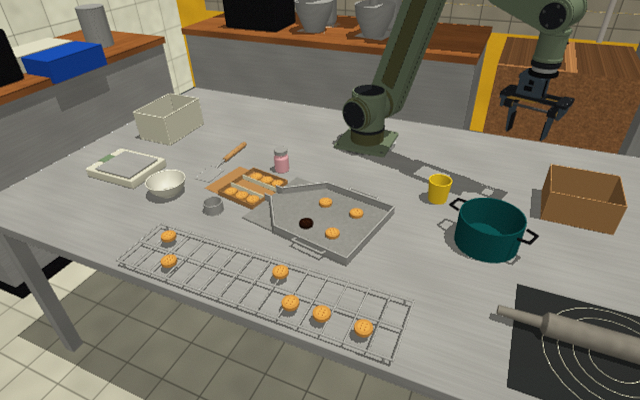

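View pics/b.png

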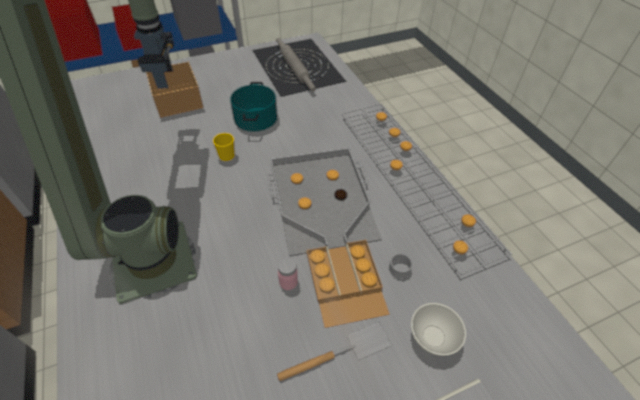

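The scene view shows the tray around pixel (330,215), its gate near (272,195) and the box at (250,185). The burnt biscuit is at (306,222), on the side of the tray away from the robot. I'll go above the tray for a wrist view.

Call:
{"method": "move_arm", "body": {"increments": [[[-496,-383,-190],1.52],[[-496,-383,-190],1.52],[[-496,-383,-190],1.52],[[-496,-383,-190],1.52],[[-496,-383,-190],1.52],[[-496,-383,-190],1.52],[[-496,-383,-190],1.52],[[-496,-383,-190],1.52],[[-496,-383,-190],1.52],[[-496,-383,-190],1.52]]}}

```text
clock: 1.6
position: [0.4481, 0.1501, 0.3599]
eef_rot: [0.79, 0.614, 0.0, 0.0]
contact_force: [0.8, 0.7, -0.5]
gripper_width: 1.001
grasp_force: 0.0
```

```bash
python3 - <<'E'
from h import *
s=state();print(s["clock"],s["position"],s["eef_rot"],s["joint_positions"])
E
```

```text
1.6 [0.44810022 0.1500522  0.35993358] [7.89526579e-01 6.13716166e-01 4.95812281e-04 4.08649412e-05] [2.98593199e-01 9.42730836e-02 1.49734540e+00 2.74969880e-04
 1.54901791e+00 5.47865763e-01]
```

Call:
{"method": "move_arm", "body": {"increments": [[[-96,109,-40],0],[[-96,109,-40],0],[[-96,109,-40],0],[[-96,109,-40],0],[[-96,109,-40],0]], "gripper": 16}}

```text
clock: 2.1
position: [0.5304, 0.0317, 0.3986]
eef_rot: [0.788, 0.615, -0.0, -0.0]
contact_force: [0.6, 0.5, -0.8]
gripper_width: 0.589
grasp_force: 0.0
```

```bash
python3 - <<'E'
from h import *
s=state();print(s["clock"],s["position"],s["eef_rot"],s["gripper_width"])
a,d=snap("wrist","pics/w.png"); np.save("w_d.npy",d)
print(np.linalg.inv(K("wrist")[3]).round(3).tolist())
for l,z in (("gate",.006),("biscuit_a",.012),("burnt",.012),("tray",0),("box",0)):
    for r in mark_of("wrist",l)[:6]: print(l,round(r["score"],2),np.round(r["xy"]),ray_z("wrist",r["xy"],z).round(4))
E
```

```text
2.1 [0.53042358 0.03173694 0.39864559] [ 7.88278128e-01  6.15318892e-01 -1.21766707e-04 -4.89925542e-04] 0.5885904459986597
[[0.97, -0.233, -0.067, 0.548], [-0.242, -0.934, -0.262, 0.106], [-0.002, 0.271, -0.963, 0.57], [0.0, 0.0, 0.0, 1.0]]
gate 0.61 [322. 254.] [ 0.4948 -0.1466  0.006 ]
biscuit_a 0.93 [349.  93.] [0.5974 0.1041 0.012 ]
biscuit_a 0.92 [279. 163.] [0.4647 0.0265 0.012 ]
biscuit_a 0.55 [267.  91.] [0.4777 0.1369 0.012 ]
biscuit_a 0.43 [352. 152.] [0.5823 0.0154 0.012 ]
tray 0.59 [318. 170.] [ 0.5223 -0.0008  0.    ]
box 0.89 [322. 259.] [ 0.4917 -0.1577 -0.    ]
```

View pics/w.png

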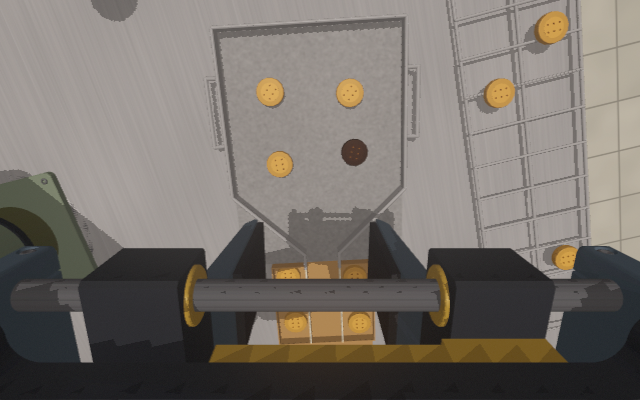

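The wrist view shows the tray from above. The goldens are at about (270,92), (350,93) and (280,164), and the burnt biscuit is at (354,152). The gate is at about (322,254) and the lane runs below it. Next I'll fit the tray pose from the fence depth.

```bash
cat > fit.py <<'E'
from h import *
from scipy.optimize import least_squares
d=np.load("w_d.npy"); f,cx,cy,T=K("wrist"); Ti=np.linalg.inv(T)
v,u=np.mgrid[:400,:640]
P=np.stack([(u-cx)/f*d,(v-cy)/f*d,d],-1)@Ti[:3,:3].T+Ti[:3,3]
z=P[...,2]
g=np.array([.494,-.147]);a0=np.radians(-104.5)
def loc(p,x): # world->tray
    c,s=np.cos(x[2]),np.sin(x[2]); q=p-x[:2]; return np.stack([q[:,0]*c+q[:,1]*s,-q[:,0]*s+q[:,1]*c],1)
o=g-.1475*np.array([np.cos(a0),np.sin(a0)]); x0=[*o,a0]
print("floor z",np.median(z[100:130,300:330]))
m=(d>0)&(z>.020)&(z<.036)&(v<245); p=P[m][:,:2]
l=loc(p,x0); k=(l[:,0]>-240)&(abs(l[:,0])<.24)&(abs(l[:,1])<.16); p=p[k]
V=np.array([[.135,.0285],[.03,.1365],[-.2165,.1365],[-.2165,-.1365],[.03,-.1365],[.135,-.0285]])
def dist(x):
    l=loc(p,x); D=[]
    for A,B in zip(V[:-1],V[1:]):
        t=np.clip(((l-A)@(B-A))/((B-A)@(B-A)),0,1); D.append(np.linalg.norm(l-A-t[:,None]*(B-A),axis=1))
    return np.min(D,0)
r=least_squares(dist,x0,loss="soft_l1",f_scale=.002); x=r.x
e=dist(x);print(len(p),x,np.degrees(x[2]),"res",np.median(e),np.percentile(e,90)); np.save("tray.npy",x)
im=cv2.imread("pics/w.png")
# biscuits by colour (top face z .018)
hsv=cv2.cvtColor(im,cv2.COLOR_BGR2HSV); L=loc(P.reshape(-1,3)[:,:2],x).reshape(400,640,2)
ins=(L[...,0]>-.21)&(L[...,0]<.1)&(abs(L[...,1])<.13)&(v<245)
for nm,mm in(("gold",(hsv[...,1]>90)&(hsv[...,2]>110)),("burnt",(hsv[...,2]<75)&(hsv[...,1]>40))):
    n,lab,st,c=cv2.connectedComponentsWithStats((mm&ins).astype(np.uint8))
    for i in range(1,n):
        if st[i,4]>150:
            w=ray_z("wrist",c[i],.0165); print(nm,st[i,4],c[i].round(),w.round(4),(loc(w[None,:2],x)[0]*1000).round(1),"topz",np.median(z[lab==i]).round(4))
gt=x[:2]+.1475*np.array([np.cos(x[2]),np.sin(x[2])]);print("gate",gt,proj("wrist",[*gt,.006]))
E
python3 fit.py
```

```text
floor z 0.006852210313385176
3993 [ 0.52194191 -0.00183909 -1.75853319] -100.75652973172102 res 0.001557840869167909 0.019837872623629856
gold 627 [270.  92.] [0.4818 0.135  0.0165] [-127.  -65.] topz 0.019
gold 627 [349.  92.] [0.5979 0.1049 0.0165] [-119.1   54.7] topz 0.019
gold 541 [279. 164.] [0.4667 0.0258 0.0165] [-16.9 -59.5] topz 0.019
burnt 220 [354. 154.] [0.5853 0.0118 0.0165] [-25.2  59.7] topz 0.0189
gate [ 0.4944131  -0.14674738] [321.88863056 254.16503228]
```

```bash
python3 - <<'E'
from h import *
x=np.load("tray.npy");c,s=np.cos(x[2]),np.sin(x[2])
W=lambda a,b,z:[x[0]+c*a-s*b,x[1]+s*a+c*b,z]
im=cv2.imread("pics/w.png")[0:380,180:460];im=cv2.resize(im,None,fx=1.5,fy=1.5,interpolation=cv2.INTER_CUBIC) if 0 else cv2.resize(im,None,fx=1.57,fy=1.57)
P=lambda q:tuple(((proj("wrist",q)-[180,0])*1.57).round().astype(int).tolist())
V=[(.160,.027),(.135,.027),(.03,.135),(-.215,.135),(-.215,-.135),(.03,-.135),(.135,-.027),(.160,-.027)]
for A,B in zip(V[:-1],V[1:]): cv2.line(im,P(W(*A,.03)),P(W(*B,.03)),(0,0,255),1)
for y in(-.028,.028): cv2.line(im,P(W(.161,y,.02)),P(W(.315,y,.02)),(255,0,0),1)
cv2.imwrite("pics/o.png",im)
E
```

```text
(no output)
```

View pics/o.png

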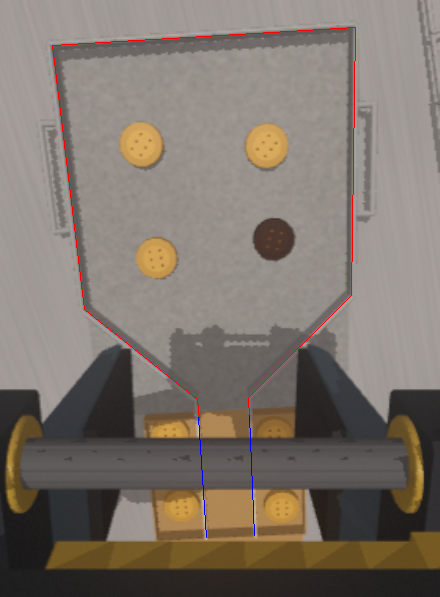

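Overlay fits to about 1–2 px: the red fence lines and blue lane lines lie on the real edges. Now I'll write the path generator.

```bash
cat > plan.py <<'E'
from h import *
import json
X=np.load("tray.npy"); c,s=np.cos(X[2]),np.sin(X[2])
def now():
    st=state(); p=st["position"]; q=st["eef_rot"]; d=p[:2]-X[:2]
    phi=2*np.arctan2(q[1],q[0])+np.pi-X[2]; phi=(phi+np.pi)%(2*np.pi)-np.pi
    return np.array([1e3*(d[0]*c+d[1]*s),1e3*(-d[0]*s+d[1]*c),1e3*p[2],phi]),st
def pts(wps,cur):
    """wps: (x,y,z mm, phi deg, mm per row, extra hold rows)"""
    out=[]; a=cur.copy()
    for x,y,z,ph,step,hold in wps:
        b=np.array([x,y,z,np.radians(ph)])
        n=max(1,int(np.ceil(max(np.linalg.norm(b[:3]-a[:3])/step,abs(b[3]-a[3])/.13)))) 
        out+=[a+(b-a)*k/n for k in range(1,n+1)]+[b]*hold; a=b
    return out
def emit(wps,cur=None):
    cur=now()[0] if cur is None else cur
    print("start",cur.round(3)); P=pts(wps,cur)
    for i in range(0,len(P),10):
        co,si=np.cos(cur[3]),np.sin(cur[3]); rows=[]
        for q in P[i:i+10]:
            d=q-cur; rows.append([[round(-(d[0]*co+d[1]*si)),round(-d[0]*si+d[1]*co),round(-d[2])],round(-d[3],2)])
        print(json.dumps(rows))
        (tx,ty,tz),r=rows[-1]
        cur=cur+[-tx*co-ty*si,-tx*si+ty*co,-tz,-r]
    return cur
def behind(p,ph,k): r=np.radians(ph); return p[0]-k*np.cos(r),p[1]-k*np.sin(r)
def job(start,mid,end,zt=10):
    ph=np.degrees(np.arctan2(mid[1]-start[1],mid[0]-start[0])); B=lambda p,a,k:behind(p,a,k)
    return [(*B(start,ph,50),70,ph,40,2),(*B(start,ph,50),zt,ph,25,2),(*B(start,ph,38),zt,ph,6,0),(*B(mid,ph,36),zt,ph,8,0)]+\
      [(*B((mid[0]+12*(1-k/6),mid[1]),ph*k/6,36),zt,ph*k/6,8,0) for k in range(5,-1,-1)]+\
      [(end-38,0,zt,0,8,0),(end-36,0,zt,0,3,2),(end-50,0,zt,0,15,0),(end-50,0,70,0,30,0)]
E
python3 -c "
from plan import *
emit(job((-17,-59.5),(80,0),284))"
```

```text
start [-3.61980e+01  7.68000e-01  3.99096e+02 -5.30000e-02]
[[[2, -10, 37], -0.07], [[4, -19, 73], -0.13], [[6, -29, 110], -0.2], [[8, -39, 146], -0.27], [[10, -49, 183], -0.34], [[13, -58, 219], -0.4], [[15, -68, 256], -0.47], [[17, -78, 293], -0.54], [[19, -88, 329], -0.6], [[19, -88, 329], -0.6]]
[[[0, 0, 0], -0.0], [[0, 0, 20], -0.0], [[0, 0, 40], -0.0], [[0, 0, 60], -0.0], [[0, 0, 60], -0.0], [[0, 0, 60], -0.0], [[-4, 0, 60], -0.0], [[-8, 0, 60], -0.0], [[-12, 0, 60], -0.0], [[-20, 0, 60], -0.0]]
[[[-8, 0, 0], -0.0], [[-16, 0, 0], -0.0], [[-23, 0, 0], -0.0], [[-31, 0, 0], -0.0], [[-39, 0, 0], -0.0], [[-46, 0, 0], -0.0], [[-54, 1, 0], -0.0], [[-62, 1, 0], -0.0], [[-70, 1, 0], -0.0], [[-77, 1, 0], -0.0]]
[[[-8, 0, 0], -0.0], [[-16, 0, 0], -0.0], [[-24, 0, 0], -0.0], [[-31, 0, 0], -0.0], [[-33, 2, 0], 0.09], [[-35, 4, 0], 0.18], [[-38, 6, 0], 0.27], [[-40, 8, 0], 0.36], [[-43, 10, 0], 0.45], [[-47, 12, 0], 0.55]]
[[[-8, 0, 0], -0.0], [[-15, 0, 0], -0.0], [[-23, 0, 0], -0.0], [[-31, 0, 0], -0.0], [[-39, 0, 0], -0.0], [[-47, 0, 0], -0.0], [[-55, 0, 0], -0.0], [[-63, 0, 0], -0.0], [[-71, 0, 0], -0.0], [[-79, 0, 0], -0.0]]
[[[-8, 0, 0], -0.0], [[-16, 0, 0], -0.0], [[-24, 0, 0], -0.0], [[-31, 0, 0], -0.0], [[-39, 1, 0], -0.0], [[-47, 1, 0], -0.0], [[-55, 1, 0], -0.0], [[-63, 1, 0], -0.0], [[-71, 1, 0], -0.0], [[-79, 1, 0], -0.0]]
[[[-8, 0, 0], -0.0], [[-16, 0, 0], -0.0], [[-24, 0, 0], -0.0], [[-32, 0, 0], -0.0], [[-34, 0, 0], -0.0], [[-34, 0, 0], -0.0], [[-34, 0, 0], -0.0], [[-20, 0, 0], -0.0], [[-20, 0, -30], -0.0], [[-20, 0, -60], -0.0]]
```

Call:
{"method": "move_arm", "body": {"increments": [[[2,-10,37],-0.07],[[4,-19,73],-0.13],[[6,-29,110],-0.2],[[8,-39,146],-0.27],[[10,-49,183],-0.34],[[13,-58,219],-0.4],[[15,-68,256],-0.47],[[17,-78,293],-0.54],[[19,-88,329],-0.6],[[19,-88,329],-0.6]], "gripper": 16}}

```text
clock: 3.4
position: [0.444, 0.0724, 0.0666]
eef_rot: [0.57, 0.822, -0.004, -0.004]
contact_force: [-0.1, -0.6, 0.5]
gripper_width: 0.177
grasp_force: 0.0
```

```bash
python3 -c "
from plan import *
p,s=now();print(s['clock'],s['gripper_width'])
emit(job((-17,-59.5),(80,0),284)[1:])
snap('wrist','pics/w2.png')"
```

```text
3.4 0.17686714105104812
start [-58.403 -90.391  66.611   0.547]
[[[0, 2, 19], -0.0], [[-1, 3, 38], -0.0], [[-1, 5, 57], -0.0], [[-1, 5, 57], -0.0], [[-1, 5, 57], -0.0], [[-5, 5, 57], -0.0], [[-9, 5, 57], -0.0], [[-13, 5, 57], -0.0], [[-21, 5, 57], -0.0], [[-29, 5, 57], -0.0]]
[[[-8, 0, 0], -0.0], [[-15, 0, 0], -0.0], [[-23, 0, 0], -0.0], [[-31, 0, 0], -0.0], [[-38, 0, 0], -0.0], [[-46, 0, 0], -0.0], [[-54, 0, 0], -0.0], [[-62, 0, 0], -0.0], [[-69, 0, 0], -0.0], [[-77, 0, 0], -0.0]]
[[[-8, 0, 0], -0.0], [[-16, 0, 0], -0.0], [[-23, 0, 0], -0.0], [[-25, 2, 0], 0.09], [[-27, 5, 0], 0.18], [[-30, 7, 0], 0.27], [[-32, 9, 0], 0.36], [[-35, 11, 0], 0.45], [[-39, 13, 0], 0.55], [[-45, 9, 0], 0.55]]
[[[-9, 0, 0], -0.0], [[-16, 0, 0], -0.0], [[-24, 0, 0], -0.0], [[-32, 0, 0], -0.0], [[-40, 0, 0], -0.0], [[-48, 0, 0], -0.0], [[-56, 0, 0], -0.0], [[-64, 0, 0], -0.0], [[-72, 0, 0], -0.0], [[-80, 0, 0], -0.0]]
[[[-8, 0, 0], -0.0], [[-16, 0, 0], -0.0], [[-24, 0, 0], -0.0], [[-31, 0, 0], -0.0], [[-39, 0, 0], -0.0], [[-47, 0, 0], -0.0], [[-55, 0, 0], -0.0], [[-63, 0, 0], -0.0], [[-71, 0, 0], -0.0], [[-79, 0, 0], -0.0]]
[[[-8, 0, 0], -0.0], [[-16, 1, 0], -0.0], [[-24, 1, 0], -0.0], [[-26, 1, 0], -0.0], [[-26, 1, 0], -0.0], [[-26, 1, 0], -0.0], [[-12, 1, 0], -0.0], [[-12, 1, -30], -0.0], [[-12, 1, -60], -0.0]]
```

View pics/w2.png

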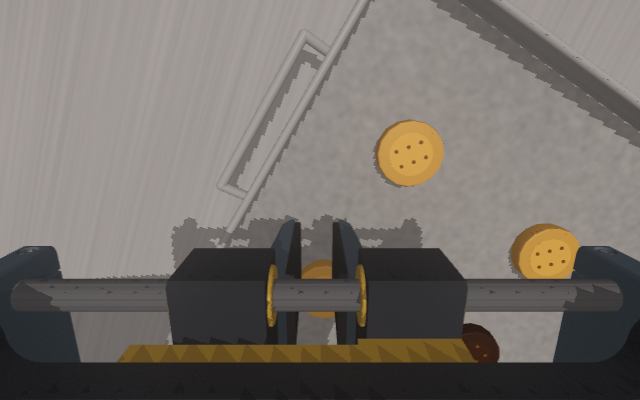

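The fingers at (285–345, 250) line up with the biscuit seen between them at (320,285). I'll re-read the pose once settled.

```bash
python3 -c "
from plan import *
print(now()[0].round(3)); grab_frame('side')
print(now()[0].round(3)); grab_frame('side')
emit(job((-17,-59.5),(80,0),284)[1:])"
```

```text
[-59.138 -87.147  69.046   0.545]
[-59.663 -84.757  70.706   0.545]
start [-59.884 -83.485  71.606   0.544]
[[[0, -1, 21], -0.0], [[1, -1, 41], -0.0], [[1, -2, 62], -0.01], [[1, -2, 62], -0.01], [[1, -2, 62], -0.01], [[-3, -2, 62], -0.01], [[-7, -2, 62], -0.01], [[-11, -2, 62], -0.01], [[-19, -2, 62], -0.01], [[-27, -2, 62], -0.01]]
[[[-7, 0, 0], 0.0], [[-15, 0, 0], 0.0], [[-23, 0, 0], 0.0], [[-30, 0, 0], 0.0], [[-38, 0, 0], 0.0], [[-46, 0, 0], 0.0], [[-54, 0, 0], 0.0], [[-61, 0, 0], 0.0], [[-69, 0, 0], 0.0], [[-77, 0, 0], 0.0]]
[[[-7, 0, 0], 0.0], [[-15, 0, 0], 0.0], [[-23, 0, 0], 0.0], [[-25, 2, 0], 0.1], [[-27, 4, 0], 0.19], [[-29, 6, 0], 0.28], [[-32, 8, 0], 0.37], [[-35, 10, 0], 0.46], [[-38, 12, 0], 0.55], [[-45, 8, 0], 0.55]]
[[[-8, 0, 0], 0.0], [[-16, 0, 0], 0.0], [[-24, 0, 0], 0.0], [[-32, 0, 0], 0.0], [[-40, 0, 0], 0.0], [[-48, 0, 0], 0.0], [[-56, 0, 0], 0.0], [[-63, 0, 0], 0.0], [[-71, 0, 0], 0.0], [[-79, 0, 0], 0.0]]
[[[-8, 0, 0], 0.0], [[-16, 0, 0], 0.0], [[-24, 0, 0], 0.0], [[-32, 0, 0], 0.0], [[-40, 0, 0], 0.0], [[-48, 0, 0], 0.0], [[-56, 0, 0], 0.0], [[-64, 0, 0], 0.0], [[-72, 0, 0], 0.0], [[-79, -1, 0], 0.0]]
[[[-8, 0, 0], 0.0], [[-16, 0, 0], 0.0], [[-24, 0, 0], 0.0], [[-26, 0, 0], 0.0], [[-26, 0, 0], 0.0], [[-26, 0, 0], 0.0], [[-12, 0, 0], 0.0], [[-12, 0, -30], 0.0], [[-12, 0, -60], 0.0]]
```

Call:
{"method": "move_arm", "body": {"increments": [[[0,0,15],0],[[0,0,30],0],[[0,0,43],0],[[0,0,52],0],[[0,0,57],0],[[0,0,60],0],[[0,0,61],0],[[0,0,61],0],[[0,0,61],0]]}}

```text
clock: 4.45
position: [0.4496, 0.0721, 0.0094]
eef_rot: [0.57, 0.821, 0.0, 0.0]
contact_force: [-0.2, 0.1, 0.1]
gripper_width: 0.172
grasp_force: 0.0
```

```bash
python3 -c "
from plan import *
emit(job((-17,-59.5),(80,0),284)[2:])"
```

```text
start [-59.185 -84.857   9.364   0.545]
[[[-6, 0, 0], -0.0], [[-11, 0, -1], -0.01], [[-19, 0, -1], -0.01], [[-27, 0, -1], -0.01], [[-34, 0, -1], -0.01], [[-42, 0, -1], -0.01], [[-50, 0, -1], -0.01], [[-58, 0, -1], -0.01], [[-65, 0, -1], -0.01], [[-73, 0, -1], -0.01]]
[[[-8, 0, 0], 0.0], [[-15, 0, 0], 0.0], [[-23, 0, 0], 0.0], [[-31, 0, 0], 0.0], [[-39, 0, 0], 0.0], [[-46, 0, 0], 0.0], [[-54, 0, 0], 0.0], [[-56, 2, 0], 0.1], [[-58, 4, 0], 0.19], [[-61, 6, 0], 0.28]]
[[[-2, 3, 0], 0.09], [[-4, 6, 0], 0.18], [[-7, 8, 0], 0.27], [[-14, 6, 0], 0.27], [[-22, 4, 0], 0.27], [[-29, 2, 0], 0.27], [[-37, 0, 0], 0.27], [[-45, -2, 0], 0.27], [[-52, -5, 0], 0.27], [[-60, -7, 0], 0.27]]
[[[-8, 0, 0], 0.0], [[-16, 0, 0], 0.0], [[-24, 0, 0], 0.0], [[-31, 0, 0], 0.0], [[-39, 0, 0], 0.0], [[-47, 0, 0], 0.0], [[-55, 0, 0], 0.0], [[-63, 0, 0], 0.0], [[-71, 0, 0], 0.0], [[-79, 0, 0], 0.0]]
[[[-8, 0, 0], 0.0], [[-16, 0, 0], 0.0], [[-24, 0, 0], 0.0], [[-32, 0, 0], 0.0], [[-40, 0, 0], 0.0], [[-47, 0, 0], 0.0], [[-55, 0, 0], 0.0], [[-57, 0, 0], 0.0], [[-57, 0, 0], 0.0], [[-57, 0, 0], 0.0]]
[[[14, 0, 0], 0.0], [[14, 0, -30], 0.0], [[14, 0, -60], 0.0]]
```

Call:
{"method": "move_arm", "body": {"increments": [[[-6,0,0],0],[[-11,0,-1],0],[[-19,0,-1],0],[[-27,0,-1],0],[[-34,0,-1],0],[[-42,0,-1],0],[[-50,0,-1],0],[[-58,0,-1],0],[[-65,0,-1],0],[[-73,0,-1],0]]}}

```text
clock: 5.45
position: [0.475, 0.0031, 0.01]
eef_rot: [0.57, 0.821, 0.0, -0.0]
contact_force: [-0.0, -0.1, -0.2]
gripper_width: 0.177
grasp_force: 0.1
```

Call:
{"method": "move_arm", "body": {"increments": [[[-8,0,0],0],[[-15,0,0],0],[[-23,0,0],0],[[-31,0,0],0],[[-39,0,0],0],[[-46,0,0],0],[[-54,0,0],0],[[-56,2,0],0.09],[[-58,4,0],0.18],[[-61,6,0],0.27]]}}

```text
clock: 6.45
position: [0.5019, -0.0518, 0.01]
eef_rot: [0.677, 0.736, 0.0, -0.0]
contact_force: [-0.1, -0.0, -0.5]
gripper_width: 0.175
grasp_force: 0.1
```

Call:
{"method": "move_arm", "body": {"increments": [[[-2,3,0],0.09],[[-4,6,0],0.18],[[-7,8,0],0.27],[[-7,8,0],0.27],[[-7,8,0],0.27]]}}

```text
clock: 6.95
position: [0.5102, -0.0578, 0.0099]
eef_rot: [0.768, 0.64, -0.0, -0.0]
contact_force: [0.5, 0.1, 0.2]
gripper_width: 0.179
grasp_force: 0.0
```

```bash
python3 -c "
from plan import *
print(now()[1]['clock'],now()[1]['contact_force'])
a=snap('side','pics/s3.png')[0]; b=snap('scene','pics/c3.png')[0]
A=cv2.resize(a[120:320,220:440],None,fx=2.5,fy=2.5); B=cv2.resize(b[150:280,190:410],(550,325))
cv2.imwrite('pics/s3c.png',A[:,:,::-1])
for n in('side','scene'):
  for r in mark_of(n,'biscuit_a')[:4]:
    w=ray_z(n,r['xy'],.012)[:2]-X[:2]; print(n,round(r['score'],2),np.round(1e3*np.array([w[0]*c+w[1]*s,-w[0]*s+w[1]*c])))
emit([(246,0,10,0,8,0),(248,0,10,0,3,2),(234,0,10,0,15,0),(234,0,70,0,30,0)])"
```

```text
6.95 [0.52010684 0.13496716 0.22625022]
side 0.61 [-127.  -60.]
side 0.46 [105.  -9.]
side 0.31 [-276. -288.]
scene 0.7 [-121.   47.]
scene 0.58 [97. -5.]
scene 0.49 [-138.  -70.]
start [ 5.6955e+01 -1.1590e+00  9.9910e+00  6.0000e-03]
[[[-8, 0, 0], 0.0], [[-16, 0, 0], 0.0], [[-24, 0, 0], 0.0], [[-32, 0, 0], 0.0], [[-39, 0, 0], 0.0], [[-47, 0, 0], 0.0], [[-55, 0, 0], 0.0], [[-63, 0, 0], 0.0], [[-71, 0, 0], 0.0], [[-79, 0, 0], 0.0]]
[[[-8, 0, 0], 0.0], [[-16, 0, 0], 0.0], [[-23, 0, 0], 0.0], [[-31, 0, 0], 0.0], [[-39, 0, 0], 0.0], [[-47, 0, 0], 0.0], [[-55, 0, 0], 0.0], [[-63, 0, 0], 0.0], [[-71, 0, 0], 0.0], [[-79, 0, 0], 0.0]]
[[[-7, 0, 0], 0.0], [[-15, 0, 0], 0.01], [[-23, 0, 0], 0.01], [[-31, 0, 0], 0.01], [[-33, 0, 0], 0.01], [[-33, 0, 0], 0.01], [[-33, 0, 0], 0.01], [[-19, 0, 0], 0.01], [[-19, 0, -30], 0.01], [[-19, 0, -60], 0.01]]
```

View pics/s3c.png

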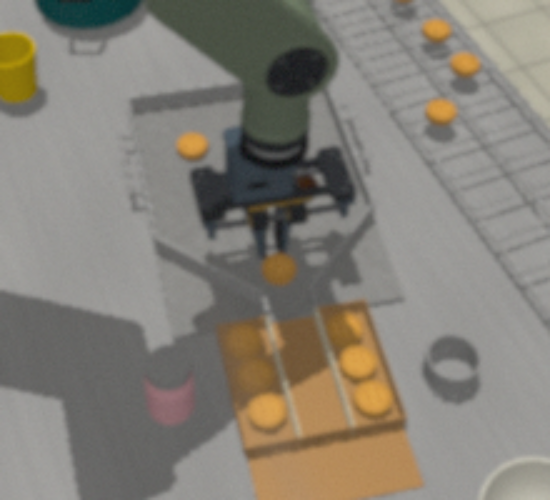

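The side view shows the biscuit at crop (279,268), just ahead of the fingers and before the gate. The pink jar is at crop (168,395), so I'll check its clearance to the gripper body.

```bash
python3 -c "
from plan import *
for n in('side','scene'):
  grab_frame(n)
  for r in mark_of(n,'sugar_jar')[:1]:
    w=ray_z(n,r['xy'],.0)[:2]-X[:2]; print(n,round(r['score'],2),np.round(1e3*np.array([w[0]*c+w[1]*s,-w[0]*s+w[1]*c])))
  r=cut_out(n,'sugar_jar')[0]; v,u=np.where(r['region']); i=np.argmin(v)
  print('top z if at that place', ); f,cx,cy,T=K(n)
  d=grab_frame(n)[1]; 
  m=r['region']&(d>0); vv,uu=np.where(m); dd=d[m]
  P=np.stack([(uu-cx)/f*dd,(vv-cy)/f*dd,dd],-1); P=(P-T[:3,3])@T[:3,:3]
  w=P[:,:2]-X[:2]; q=np.stack([w[:,0]*c+w[:,1]*s,-w[:,0]*s+w[:,1]*c],1)*1e3
  print(np.percentile(q,[3,50,97],axis=0).round(),np.percentile(P[:,2],[3,97]).round(3))
"
```

```text
side 0.9 [ 243. -150.]
top z if at that place
[[ 178. -176.]
 [ 256. -154.]
 [ 268. -130.]] [0.    0.086]
scene 0.5 [ 238. -154.]
top z if at that place
[[ 218. -150.]
 [ 235. -131.]
 [ 255. -125.]] [0.006 0.085]
```

The jar's near side is at y≈-126 and the gripper body reaches only ±89, so it's clear.

Call:
{"method": "move_arm", "body": {"increments": [[[-8,1,0],0],[[-16,1,0],0],[[-24,1,0],0],[[-32,1,0],0],[[-39,1,0],0],[[-47,1,0],0],[[-55,1,0],0],[[-63,1,0],0],[[-71,1,0],0],[[-79,1,0],0]]}}

```text
clock: 8.55
position: [0.4968, -0.1361, 0.01]
eef_rot: [0.769, 0.64, 0.0, -0.0]
contact_force: [0.9, 0.4, -0.7]
gripper_width: 0.174
grasp_force: 0.0
```

Call:
{"method": "move_arm", "body": {"increments": [[[-8,0,0],0],[[-16,0,0],0],[[-23,0,0],0],[[-31,0,0],0],[[-39,0,0],0],[[-47,0,0],0],[[-55,0,0],0],[[-63,0,0],0],[[-71,0,0],0],[[-79,0,0],0]]}}

```text
clock: 9.55
position: [0.4825, -0.2138, 0.01]
eef_rot: [0.769, 0.64, 0.0, -0.0]
contact_force: [0.2, 0.7, -0.0]
gripper_width: 0.179
grasp_force: 0.1
```

Call:
{"method": "move_arm", "body": {"increments": [[[-7,0,0],0],[[-15,0,0],0],[[-23,0,0],0],[[-29,0,0],0],[[-31,0,0],0],[[-31,0,0],0],[[-27,0,0],0],[[-19,0,0],0],[[-19,0,-30],0],[[-19,0,-60],0]]}}

```text
clock: 10.55
position: [0.4785, -0.2303, 0.0699]
eef_rot: [0.768, 0.64, -0.0, -0.002]
contact_force: [0.3, -0.3, -0.3]
gripper_width: 0.176
grasp_force: 0.0
```

```bash
python3 -c "
from plan import *
print(now()[1]['clock'],now()[1]['contact_force'])
emit([(80,-40,90,0,40,0)]+job((-127,-65),(0,0),240)[:1])"
```

```text
10.55 [ 0.3317498  -0.2887747  -0.33365092]
start [ 2.32602e+02 -7.90000e-02  6.98610e+01  6.00000e-03]
[[[38, -10, -5], 0.0], [[76, -20, -10], 0.0], [[115, -29, -15], 0.0], [[153, -39, -20], 0.01], [[189, -46, -17], -0.06], [[225, -52, -14], -0.13], [[261, -59, -12], -0.2], [[297, -66, -9], -0.26], [[333, -72, -6], -0.33], [[369, -79, -3], -0.4]]
[[[35, 8, 3], -0.07], [[35, 8, 3], -0.07], [[35, 8, 3], -0.07]]
```

Call:
{"method": "move_arm", "body": {"increments": [[[38,-10,-15],0],[[76,-20,-20],0],[[115,-29,-20],0],[[153,-39,-20],0],[[189,-46,-17],-0.06],[[225,-52,-14],-0.13],[[261,-59,-12],-0.2],[[297,-66,-9],-0.26],[[333,-72,-6],-0.33],[[369,-79,-3],-0.4]]}}

```text
clock: 11.55
position: [0.4679, 0.1476, 0.073]
eef_rot: [0.625, 0.781, 0.0, -0.0]
contact_force: [0.3, 0.4, -0.3]
gripper_width: 0.176
grasp_force: 0.0
```

Call:
{"method": "move_arm", "body": {"increments": [[[25,6,3],-0.05],[[32,8,3],-0.07],[[35,8,3],-0.07],[[35,8,3],-0.07],[[35,8,3],-0.07],[[35,8,3],-0.07]]}}

```text
clock: 12.15
position: [0.4689, 0.1803, 0.0702]
eef_rot: [0.599, 0.8, -0.0, 0.0]
contact_force: [-0.2, -0.2, 0.2]
gripper_width: 0.178
grasp_force: 0.0
```

```bash
python3 -c "
from plan import *
print(now()[1]['clock'])
a=snap('side','pics/s4.png')[0]
cv2.imwrite('pics/s4c.png',cv2.resize(a[120:320,220:440],None,fx=2.5,fy=2.5)[:,:,::-1])
emit(job((-127,-65),(0,0),240)[1:])"
```

```text
12.15
start [-169.145  -86.079   70.164    0.473]
[[[1, 0, 20], 0.0], [[2, 0, 40], 0.0], [[3, 0, 60], 0.0], [[3, 0, 60], 0.0], [[3, 0, 60], 0.0], [[-1, 0, 60], 0.0], [[-5, 0, 60], 0.0], [[-9, 0, 60], 0.0], [[-17, 0, 60], 0.0], [[-24, 0, 60], 0.0]]
[[[-8, 0, 0], 0.0], [[-16, 0, 0], 0.0], [[-23, 0, 0], 0.0], [[-31, 0, 0], 0.0], [[-38, 0, 0], 0.0], [[-46, 0, 0], 0.0], [[-54, 0, 0], 0.0], [[-61, 0, 0], 0.0], [[-69, 0, 0], 0.0], [[-76, 0, 0], 0.0]]
[[[-8, 0, 0], 0.0], [[-16, 0, 0], 0.0], [[-23, 0, 0], 0.0], [[-31, 0, 0], 0.0], [[-39, 0, 0], 0.0], [[-46, 0, 0], 0.0], [[-54, 0, 0], 0.0], [[-56, 1, 0], 0.08], [[-58, 3, 0], 0.16], [[-60, 5, 0], 0.24]]
[[[-2, 3, 0], 0.08], [[-4, 5, 0], 0.15], [[-7, 7, 0], 0.23], [[-14, 6, 0], 0.23], [[-22, 4, 0], 0.23], [[-30, 2, 0], 0.23], [[-37, 0, 0], 0.23], [[-45, -2, 0], 0.23], [[-52, -3, 0], 0.23], [[-60, -5, 0], 0.23]]
[[[-8, 0, 0], 0.0], [[-16, 0, 0], 0.0], [[-23, 0, 0], 0.0], [[-31, 0, 0], 0.0], [[-39, 0, 0], 0.0], [[-47, 0, 0], 0.0], [[-55, 0, 0], 0.0], [[-62, 0, 0], 0.0], [[-70, -1, 0], 0.0], [[-78, -1, 0], 0.0]]
[[[-8, 0, 0], 0.0], [[-16, 0, 0], 0.0], [[-23, 0, 0], 0.0], [[-31, 0, 0], 0.0], [[-39, 0, 0], 0.0], [[-47, 0, 0], 0.0], [[-55, 0, 0], 0.0], [[-62, 0, 0], 0.0], [[-70, 0, 0], 0.0], [[-78, 0, 0], 0.0]]
[[[-8, 0, 0], 0.0], [[-15, 0, 0], 0.0], [[-17, 0, 0], 0.0], [[-17, 0, 0], 0.0], [[-17, 0, 0], 0.0], [[-3, 0, 0], 0.0], [[-3, 0, -30], 0.0], [[-3, 0, -60], 0.0]]
```

View pics/s4c.png

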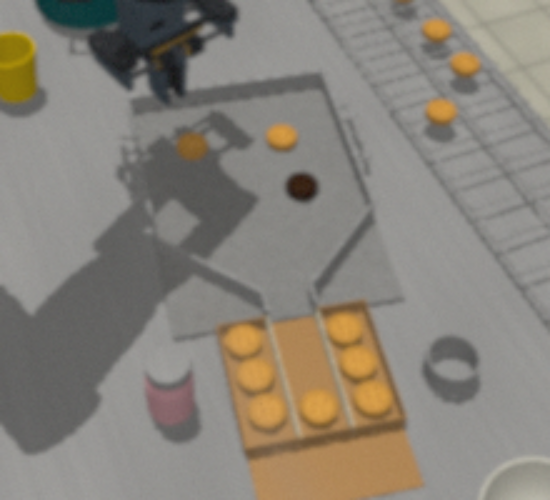

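The first biscuit now lies deep in the lane at crop (320,407). The other biscuits and the burnt one are undisturbed. Now the second.

Call:
{"method": "move_arm", "body": {"increments": [[[2,0,15],0],[[3,0,30],0],[[3,0,43],0],[[3,0,52],0],[[3,0,57],0],[[3,0,60],0],[[3,0,60],0],[[0,0,60],0],[[-4,0,60],0],[[-9,0,60],0]]}}

```text
clock: 13.2
position: [0.4717, 0.1724, 0.0104]
eef_rot: [0.599, 0.801, 0.0, 0.0]
contact_force: [-0.4, -0.6, 0.3]
gripper_width: 0.176
grasp_force: 0.0
```

Call:
{"method": "move_arm", "body": {"increments": [[[-8,0,0],0],[[-16,0,0],0],[[-24,0,0],0],[[-32,0,0],0],[[-40,0,0],0],[[-48,0,0],0],[[-56,0,0],0],[[-64,0,0],0],[[-72,0,0],0],[[-80,0,0],0]]}}

```text
clock: 14.2
position: [0.4942, 0.0953, 0.01]
eef_rot: [0.599, 0.801, 0.0, -0.0]
contact_force: [0.2, -0.7, -0.2]
gripper_width: 0.174
grasp_force: 0.1
```

Call:
{"method": "move_arm", "body": {"increments": [[[-8,0,0],0],[[-16,0,0],0],[[-24,0,0],0],[[-32,0,0],0],[[-40,0,0],0],[[-48,0,0],0],[[-56,0,0],0],[[-63,0,0],0],[[-66,0,0],0]]}}

```text
clock: 15.1
position: [0.513, 0.0319, 0.01]
eef_rot: [0.599, 0.801, 0.0, 0.0]
contact_force: [0.3, 0.0, 1.2]
gripper_width: 0.179
grasp_force: 0.1
```

```bash
python3 -c "
from plan import *
print(now()[1]['clock'])
emit(job((-127,-65),(0,0),240)[4:])"
```

```text
15.1
start [-31.468 -15.079  10.022   0.474]
[[[-1, 1, 0], 0.08], [[-3, 3, 0], 0.16], [[-5, 5, 0], 0.24], [[-8, 7, 0], 0.32], [[-11, 8, 0], 0.4], [[-14, 10, 0], 0.47], [[-20, 6, 0], 0.47], [[-27, 3, 0], 0.47], [[-34, -1, 0], 0.47], [[-41, -4, 0], 0.47]]
[[[-8, 0, 0], 0.0], [[-16, 0, 0], 0.0], [[-24, 0, 0], 0.0], [[-32, 0, 0], 0.0], [[-39, 0, 0], 0.0], [[-47, 0, 0], 0.0], [[-55, 0, 0], 0.0], [[-63, 0, 0], 0.0], [[-70, 0, 0], 0.0], [[-78, 0, 0], 0.0]]
[[[-8, 0, 0], 0.0], [[-16, 0, 0], 0.0], [[-24, -1, 0], 0.0], [[-31, -1, 0], 0.0], [[-39, -1, 0], 0.0], [[-47, -1, 0], 0.0], [[-55, -1, 0], 0.0], [[-63, -1, 0], 0.0], [[-70, -1, 0], 0.0], [[-78, -1, 0], 0.0]]
[[[-8, 0, 0], 0.0], [[-16, 0, 0], 0.0], [[-24, 0, 0], 0.0], [[-31, 0, 0], 0.0], [[-39, 0, 0], 0.0], [[-41, 0, 0], 0.0], [[-41, 0, 0], 0.0], [[-41, 0, 0], 0.0], [[-27, 0, 0], 0.0], [[-27, 0, -30], 0.0]]
[[[0, 0, -30], 0.0]]
```

Call:
{"method": "move_arm", "body": {"increments": [[[-1,1,0],0.08],[[-3,3,0],0.16],[[-5,5,0],0.24],[[-8,7,0],0.32],[[-11,8,0],0.4],[[-14,10,0],0.47],[[-20,6,0],0.47],[[-27,3,0],0.47],[[-34,-1,0],0.47],[[-41,-4,0],0.47]]}}

```text
clock: 16.1
position: [0.52, -0.0087, 0.01]
eef_rot: [0.769, 0.64, -0.0, -0.0]
contact_force: [-0.3, 0.1, -0.4]
gripper_width: 0.175
grasp_force: 0.0
```

Call:
{"method": "move_arm", "body": {"increments": [[[-8,0,0],0],[[-16,0,0],0],[[-24,0,0],0],[[-32,0,0],0],[[-39,0,0],0],[[-47,0,0],0],[[-53,0,0],0],[[-56,0,0],0]]}}

```text
clock: 16.9
position: [0.5102, -0.0636, 0.01]
eef_rot: [0.769, 0.639, 0.0, -0.0]
contact_force: [0.1, 0.4, 0.1]
gripper_width: 0.174
grasp_force: 0.0
```

```bash
python3 -c "
from plan import *
print(now()[1]['clock'])
for n in('side','scene'):
  snap(n,'pics/%s5.png'%n)
  for r in mark_of(n,'biscuit_a')[:5]:
    w=ray_z(n,r['xy'],.012)[:2]-X[:2]; print(n,round(r['score'],2),np.round(1e3*np.array([w[0]*c+w[1]*s,-w[0]*s+w[1]*c])))
emit(job((-127,-65),(0,0),238)[10:])"
```

```text
16.9
side 0.71 [94.  3.]
side 0.61 [290.  -7.]
scene 0.59 [290.  -7.]
scene 0.51 [-111.   47.]
scene 0.38 [97. -0.]
start [ 6.2099e+01 -2.3000e-02  9.9900e+00  5.0000e-03]
[[[-8, 0, 0], 0.0], [[-15, 0, 0], 0.0], [[-23, 0, 0], 0.0], [[-31, 0, 0], 0.0], [[-38, 0, 0], 0.0], [[-46, 0, 0], 0.0], [[-54, 0, 0], 0.0], [[-61, 0, 0], 0.0], [[-69, 0, 0], 0.0], [[-77, 0, 0], 0.0]]
[[[-7, 0, 0], 0.0], [[-15, 0, 0], 0.0], [[-23, 0, 0], 0.0], [[-30, 0, 0], 0.0], [[-38, -1, 0], 0.0], [[-46, -1, 0], 0.0], [[-53, -1, 0], 0.0], [[-61, -1, 0], 0.0], [[-63, -1, 0], 0.0], [[-63, -1, 0], 0.0]]
[[[0, 0, 0], 0.0], [[14, 0, 0], 0.0], [[14, 0, -30], 0.0], [[14, 0, -60], 0.0]]
```

Call:
{"method": "move_arm", "body": {"increments": [[[-8,0,0],0],[[-15,0,0],0],[[-23,0,0],0],[[-31,0,0],0],[[-38,0,0],0],[[-46,0,0],0],[[-54,0,0],0],[[-61,0,0],0],[[-69,0,0],0],[[-77,0,0],0]]}}

```text
clock: 18.1
position: [0.4962, -0.1393, 0.01]
eef_rot: [0.769, 0.64, 0.0, -0.0]
contact_force: [-0.0, 0.4, -0.5]
gripper_width: 0.176
grasp_force: 0.0
```

Call:
{"method": "move_arm", "body": {"increments": [[[-7,0,0],0],[[-15,0,0],0],[[-23,0,0],0],[[-30,0,0],0],[[-38,0,0],0],[[-46,0,0],0],[[-53,0,0],0],[[-59,0,0],0],[[-62,0,0],0],[[-62,0,0],0]]}}

```text
clock: 19.1
position: [0.4849, -0.2, 0.01]
eef_rot: [0.769, 0.639, 0.0, -0.0]
contact_force: [0.8, -0.0, 0.1]
gripper_width: 0.179
grasp_force: 0.0
```

Call:
{"method": "move_arm", "body": {"increments": [[[5,0,0],0],[[14,0,-5],0],[[14,0,-35],0],[[14,0,-70],0],[[14,0,-80],0]]}}

```text
clock: 19.6
position: [0.4898, -0.1856, 0.0936]
eef_rot: [0.768, 0.64, 0.002, 0.003]
contact_force: [0.4, -0.5, -0.2]
gripper_width: 0.174
grasp_force: 0.0
```

```bash
python3 -c "
from plan import *
print(now()[1]['clock'])
J=job((-119,54.7),(-55,0),196)
e=emit([(60,30,90,0,40,0)]+J[:1]);emit(J[1:],e)"
```

```text
19.6
start [1.86544e+02 2.74400e+00 9.35620e+01 6.00000e-03]
[[[32, 7, 1], 0.0], [[63, 14, 2], 0.0], [[95, 21, 3], 0.0], [[126, 28, 4], 0.01], [[162, 38, 7], 0.12], [[199, 47, 10], 0.24], [[235, 57, 14], 0.36], [[271, 67, 17], 0.48], [[307, 77, 20], 0.6], [[343, 86, 24], 0.71]]
[[[0, 0, 0], 0.0], [[0, 0, 0], 0.0]]
start [-156.948   86.757   69.562   -0.704]
[[[0, 0, 20], 0.0], [[0, 0, 40], 0.0], [[0, 0, 60], 0.0], [[0, 0, 60], 0.0], [[0, 0, 60], 0.0], [[-6, 0, 60], 0.0], [[-12, 0, 60], 0.0], [[-20, 0, 60], 0.0], [[-27, 0, 60], 0.0], [[-35, 0, 60], 0.0]]
[[[-8, 0, 0], 0.0], [[-16, 0, 0], 0.0], [[-24, 0, 0], 0.0], [[-32, 0, 0], 0.0], [[-39, 0, 0], 0.0], [[-47, 0, 0], 0.0], [[-55, 0, 0], 0.0], [[-63, 0, 0], 0.0], [[-65, -3, 0], -0.11], [[-67, -6, 0], -0.23]]
[[[-2, -3, 0], -0.12], [[-5, -6, 0], -0.24], [[-8, -10, 0], -0.36], [[-11, -12, 0], -0.47], [[-18, -9, 0], -0.47], [[-25, -5, 0], -0.47], [[-32, -2, 0], -0.47], [[-39, 2, 0], -0.47], [[-46, 6, 0], -0.47], [[-53, 9, 0], -0.47]]
[[[-8, 0, 0], -0.0], [[-16, 0, 0], -0.0], [[-24, 0, 0], -0.0], [[-32, 0, 0], -0.0], [[-40, 0, 0], -0.0], [[-48, 0, 0], -0.0], [[-56, 0, 0], -0.0], [[-63, 0, 0], -0.0], [[-71, 0, 0], -0.0], [[-79, 0, 0], -0.0]]
[[[-8, 0, 0], -0.0], [[-16, 0, 0], -0.0], [[-24, 0, 0], -0.0], [[-32, 1, 0], -0.0], [[-40, 1, 0], -0.0], [[-48, 1, 0], -0.0], [[-56, 1, 0], -0.0], [[-63, 1, 0], -0.0], [[-71, 1, 0], -0.0], [[-79, 1, 0], -0.0]]
[[[-8, 0, 0], -0.0], [[-16, 0, 0], -0.0], [[-24, 0, 0], -0.0], [[-32, 0, 0], -0.0], [[-34, 0, 0], -0.0], [[-34, 0, 0], -0.0], [[-34, 0, 0], -0.0], [[-20, 0, 0], -0.0], [[-20, 0, -30], -0.0], [[-20, 0, -60], -0.0]]
```

Call:
{"method": "move_arm", "body": {"increments": [[[32,7,0],0],[[63,14,0],0],[[95,21,0],0],[[126,28,0],0],[[162,38,0],0.12],[[199,47,4],0.24],[[235,57,8],0.36],[[271,67,12],0.48],[[307,77,18],0.6],[[343,86,22],0.71]]}}

```text
clock: 20.6
position: [0.6342, 0.138, 0.0672]
eef_rot: [0.944, 0.331, -0.001, -0.0]
contact_force: [-1.2, 0.8, 0.4]
gripper_width: 0.174
grasp_force: 0.0
```

Call:
{"method": "move_arm", "body": {"increments": [[[0,0,0],0],[[0,0,0],0],[[0,0,0],0],[[0,0,0],0]]}}

```text
clock: 21.0
position: [0.634, 0.1348, 0.0682]
eef_rot: [0.943, 0.332, -0.0, 0.0]
contact_force: [0.1, -0.4, 0.4]
gripper_width: 0.174
grasp_force: 0.0
```

```bash
python3 -c "
from plan import *
print(now()[1]['clock'])
a=snap('side','pics/s6.png')[0]
cv2.imwrite('pics/s6c.png',cv2.resize(a[120:320,220:440],None,fx=2.5,fy=2.5)[:,:,::-1])
J=job((-119,54.7),(-55,0),196)
emit(J[1:])"
```

```text
21.0
start [-155.124   84.728   68.289   -0.706]
[[[1, 0, 19], 0.0], [[2, 0, 39], 0.0], [[3, 1, 58], 0.0], [[3, 1, 58], 0.0], [[3, 1, 58], 0.0], [[-3, 1, 58], 0.0], [[-9, 1, 58], 0.0], [[-17, 1, 58], 0.0], [[-25, 1, 58], 0.0], [[-32, 1, 58], 0.0]]
[[[-8, 0, 0], 0.0], [[-16, 0, 0], 0.0], [[-24, 0, 0], 0.0], [[-32, 0, 0], 0.0], [[-40, 0, 0], 0.0], [[-47, 0, 0], 0.0], [[-55, 0, 0], 0.0], [[-63, 0, 0], 0.0], [[-65, -3, 0], -0.12], [[-67, -6, 0], -0.23]]
[[[-2, -4, 0], -0.12], [[-5, -7, 0], -0.24], [[-8, -10, 0], -0.36], [[-11, -13, 0], -0.48], [[-18, -9, 0], -0.48], [[-25, -6, 0], -0.48], [[-32, -2, 0], -0.48], [[-39, 2, 0], -0.48], [[-46, 5, 0], -0.48], [[-53, 9, 0], -0.48]]
[[[-8, 0, 0], 0.0], [[-16, 0, 0], 0.0], [[-24, 0, 0], 0.0], [[-32, 0, 0], 0.0], [[-40, -1, 0], 0.0], [[-48, -1, 0], 0.0], [[-56, -1, 0], 0.0], [[-63, -1, 0], 0.0], [[-71, -1, 0], 0.0], [[-79, -1, 0], 0.0]]
[[[-8, 0, 0], 0.0], [[-16, 0, 0], 0.0], [[-24, 0, 0], 0.0], [[-32, 0, 0], 0.0], [[-40, 0, 0], 0.0], [[-48, 0, 0], 0.0], [[-56, 0, 0], 0.0], [[-63, 0, 0], 0.0], [[-71, 0, 0], 0.0], [[-79, 0, 0], 0.0]]
[[[-8, 0, 0], 0.0], [[-16, 0, 0], 0.0], [[-24, 0, 0], 0.0], [[-32, 0, 0], 0.0], [[-34, 0, 0], 0.0], [[-34, 0, 0], 0.0], [[-34, 0, 0], 0.0], [[-20, 0, 0], 0.0], [[-20, 0, -30], 0.0], [[-20, 0, -60], 0.0]]
```

View pics/s6c.png

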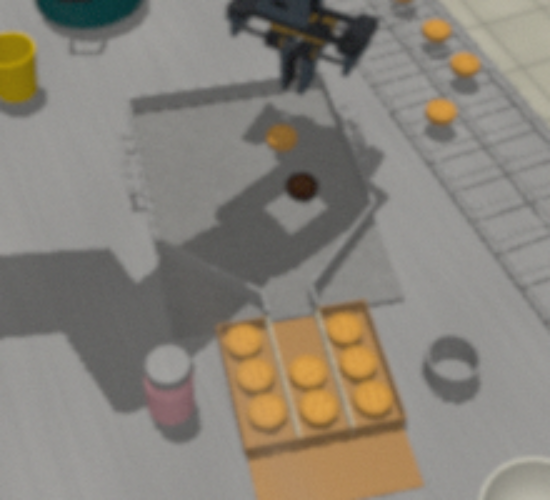

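Two biscuits are in the lane, at crop (307,372) and (320,407). The third is at (281,137) and the burnt one is undisturbed at (302,186).

Call:
{"method": "move_arm", "body": {"increments": [[[2,0,15],0],[[3,1,30],0],[[3,1,43],0],[[3,1,52],0],[[3,1,56],0],[[3,1,58],0],[[3,1,58],0],[[0,1,58],0],[[-4,1,58],0],[[-9,1,58],0]]}}

```text
clock: 22.05
position: [0.6281, 0.1292, 0.0105]
eef_rot: [0.943, 0.332, 0.0, 0.0]
contact_force: [-0.1, -0.3, -0.1]
gripper_width: 0.178
grasp_force: 0.0
```

Call:
{"method": "move_arm", "body": {"increments": [[[-8,0,0],0],[[-16,0,0],0],[[-24,0,0],0],[[-32,0,0],0],[[-40,0,0],0],[[-48,0,0],0],[[-56,0,0],0],[[-64,0,0],0],[[-71,0,0],0],[[-76,0,0],0]]}}

```text
clock: 23.05
position: [0.5684, 0.0813, 0.01]
eef_rot: [0.943, 0.332, -0.0, -0.0]
contact_force: [0.8, 0.9, -0.1]
gripper_width: 0.175
grasp_force: 0.1
```

```bash
python3 -c "
from plan import *
print(now()[1]['clock'])
J=job((-119,54.7),(-55,0),196)
emit([J[3]]+J[4:])"
```

```text
23.05
start [-90.32   30.086  10.028  -0.705]
[[[-5, 0, 0], 0.0], [[-10, 0, 0], 0.0], [[-12, -3, 0], -0.12], [[-14, -6, 0], -0.23], [[-17, -9, 0], -0.35], [[-20, -11, 0], -0.47], [[-24, -13, 0], -0.59], [[-28, -16, 0], -0.71], [[-34, -10, 0], -0.71], [[-40, -5, 0], -0.71]]
[[[-8, 0, 0], 0.0], [[-16, 0, 0], 0.0], [[-24, 0, 0], 0.0], [[-32, 0, 0], 0.0], [[-39, -1, 0], 0.0], [[-47, -1, 0], 0.0], [[-55, -1, 0], 0.0], [[-63, -1, 0], 0.0], [[-71, -1, 0], 0.0], [[-79, -1, 0], 0.0]]
[[[-8, 0, 0], 0.0], [[-16, 0, 0], 0.0], [[-24, 0, 0], 0.0], [[-32, 0, 0], 0.0], [[-39, 0, 0], 0.0], [[-47, 0, 0], 0.0], [[-55, 0, 0], 0.0], [[-63, 0, 0], 0.0], [[-71, 0, 0], 0.0], [[-79, 0, 0], 0.0]]
[[[-8, 0, 0], 0.0], [[-16, 0, 0], 0.0], [[-24, 0, 0], 0.0], [[-32, 0, 0], 0.0], [[-39, 0, 0], 0.0], [[-47, 0, 0], 0.0], [[-55, 0, 0], 0.0], [[-63, 0, 0], 0.0], [[-65, 0, 0], 0.0], [[-65, 0, 0], 0.0]]
[[[0, 0, 0], 0.0], [[14, 0, 0], 0.0], [[14, 0, -30], 0.0], [[14, 0, -60], 0.0]]
```

Call:
{"method": "move_arm", "body": {"increments": [[[-5,0,0],0],[[-10,0,0],0],[[-12,-3,0],-0.12],[[-14,-6,0],-0.23],[[-17,-9,0],-0.35],[[-20,-11,0],-0.47],[[-24,-13,0],-0.59],[[-28,-16,0],-0.7],[[-34,-10,0],-0.7],[[-40,-5,0],-0.7]]}}

```text
clock: 24.05
position: [0.5348, 0.06, 0.0101]
eef_rot: [0.773, 0.635, 0.0, 0.0]
contact_force: [-0.0, -0.9, 1.0]
gripper_width: 0.174
grasp_force: 0.0
```

Call:
{"method": "move_arm", "body": {"increments": [[[-8,0,0],0],[[-16,0,0],0],[[-24,0,0],0],[[-32,0,0],0],[[-40,0,0],0],[[-48,0,0],0],[[-56,0,0],0],[[-64,0,0],0],[[-72,0,0],0],[[-80,0,0],0]]}}

```text
clock: 25.05
position: [0.5192, -0.0186, 0.01]
eef_rot: [0.772, 0.636, 0.0, -0.0]
contact_force: [-0.8, 0.3, 0.2]
gripper_width: 0.174
grasp_force: 0.1
```

Call:
{"method": "move_arm", "body": {"increments": [[[-8,0,0],0],[[-16,0,0],0],[[-22,0,0],0],[[-25,0,0],0]]}}

```text
clock: 25.45
position: [0.5144, -0.0432, 0.01]
eef_rot: [0.772, 0.635, 0.0, -0.0]
contact_force: [0.5, 0.1, 0.3]
gripper_width: 0.174
grasp_force: 0.1
```

```bash
python3 -c "
from plan import *
print(now()[1]['clock'])
for n in('side','scene'):
  snap(n,'pics/%s7.png'%n)
  for r in mark_of(n,'biscuit_a')[:5]:
    w=ray_z(n,r['xy'],.012)[:2]-X[:2]; print(n,round(r['score'],2),np.round(1e3*np.array([w[0]*c+w[1]*s,-w[0]*s+w[1]*c])))
emit(job((-127,-65),(0,0),196)[10:])"
```

```text
25.45
side 0.61 [72.  3.]
side 0.61 [467. 165.]
side 0.55 [248.   6.]
side 0.48 [277. -10.]
side 0.39 [148.   1.]
scene 0.52 [238.  -0.]
scene 0.43 [ 93. -15.]
scene 0.41 [285.  -5.]
start [ 4.1304e+01  3.3700e-01  1.0018e+01 -5.0000e-03]
[[[-8, 0, 0], -0.0], [[-16, 0, 0], -0.0], [[-23, 0, 0], -0.0], [[-31, 0, 0], -0.0], [[-39, 0, 0], -0.0], [[-47, 0, 0], -0.0], [[-54, 0, 0], -0.0], [[-62, 0, 0], -0.0], [[-70, 0, 0], -0.0], [[-78, 0, 0], -0.0]]
[[[-8, 0, 0], -0.0], [[-15, 0, 0], -0.0], [[-23, 0, 0], -0.0], [[-31, 0, 0], -0.0], [[-39, 0, 0], -0.01], [[-41, 0, 0], -0.01], [[-41, 0, 0], -0.01], [[-41, 0, 0], -0.01], [[-27, 0, 0], -0.01], [[-27, 0, -30], -0.01]]
[[[0, 0, -30], 0.0]]
```

Call:
{"method": "move_arm", "body": {"increments": [[[-8,0,0],0],[[-16,0,0],0],[[-23,0,0],0],[[-31,0,0],0],[[-39,0,0],0],[[-47,0,0],0],[[-54,0,0],0],[[-62,0,0],0],[[-70,0,0],0],[[-78,0,0],0]]}}

```text
clock: 26.65
position: [0.4994, -0.1197, 0.01]
eef_rot: [0.772, 0.636, 0.0, -0.0]
contact_force: [0.1, -0.1, -0.3]
gripper_width: 0.176
grasp_force: 0.0
```

Call:
{"method": "move_arm", "body": {"increments": [[[-8,0,0],0],[[-15,0,0],0],[[-23,0,0],0],[[-31,0,0],0],[[-37,0,0],0],[[-41,0,0],0],[[-41,0,0],0],[[-36,0,0],0],[[-27,0,-3],0],[[-27,0,-30],0]]}}

```text
clock: 27.65
position: [0.4922, -0.1433, 0.038]
eef_rot: [0.772, 0.636, -0.002, -0.003]
contact_force: [0.6, 0.7, -0.3]
gripper_width: 0.175
grasp_force: 0.0
```

Call:
{"method": "move_arm", "body": {"increments": [[[0,0,-40],0],[[20,0,-80],0],[[60,0,-120],0],[[100,0,-160],0],[[140,0,-200],0],[[180,0,-240],0],[[220,0,-270],0],[[240,0,-280],0],[[240,0,-280],0],[[240,0,-280],0]]}}

```text
clock: 28.65
position: [0.54, 0.0912, 0.3201]
eef_rot: [0.771, 0.637, -0.0, 0.0]
contact_force: [0.1, -0.4, -0.3]
gripper_width: 0.175
grasp_force: 0.0
```

```bash
python3 -c "
from plan import *
print(now()[1]['clock'],now()[0])
a=snap('side','pics/s8.png')[0]
cv2.imwrite('pics/s8c.png',cv2.resize(a[160:320,240:440],None,fx=3,fy=3)[:,:,::-1])
for n in('side','scene'):
  snap(n,'pics/%s8.png'%n)
  for r in mark_of(n,'biscuit_a')[:6]:
    w=ray_z(n,r['xy'],.009)[:2]-X[:2]; print(n,round(r['score'],2),np.round(1e3*np.array([w[0]*c+w[1]*s,-w[0]*s+w[1]*c])))
"
```

```text
28.65 [-9.47598941e+01  3.40984690e-01  3.20116319e+02 -2.44090471e-03]
side 0.71 [194.   2.]
side 0.6 [21.  6.]
side 0.58 [290.  -5.]
side 0.47 [249.  -1.]
scene 0.58 [202. -11.]
scene 0.47 [238.   8.]
scene 0.38 [290. -14.]
```

View pics/s8c.png

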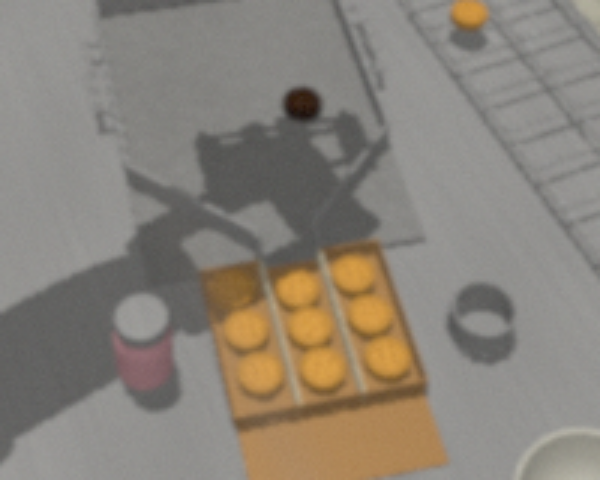

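All three golden biscuits lie in the middle lane, at crop (298,288), (308,327) and (322,368). The third is about 15 mm clear of the open end. The burnt biscuit is undisturbed at (302,103).

```bash
python3 -c "
from station import *
print(hand_in())"
```

```text
the job is handed in; nothing more can be done
None
```

I slid all three golden biscuits through the gate into the middle lane, left the scorched one in place on the tray, and handed the job in at about 29 s of the 69 s allowed; the hand-in gave no verdict.

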